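# Clear the light path and hold the sight cell in it

## Robot

A 6-joint arm with a two-finger parallel gripper is mounted at the origin on the work surface. World frame = base frame: x ahead of the robot, y to its left, z up, the work surface at z = 0. Lengths are in m, angles in rad, forces in N, time in s.
With the tool pointing down it reaches from about 0.325 to 0.775 m from the base axis. Payload 5.5 kg.
Tool frame: the origin (TCP) lies at the centre of the arm's flange, where the gripper is bolted on; the fingertips stand 182 mm ahead of it and the grasp point (between the pads) lies 163 mm ahead of it; x points along the fingers, y is the direction in which the jaws open and shut, and the axes are right-handed (so a half turn about x gives the same grasp; the last joint's range is limited). The gripper opens to 88 mm and grips with 3 to 60 N. Pads are 20 mm wide; open, the fingers measure 115 mm over their backs; the gripper's body (75 mm by 178 mm) begins 61 mm behind the grasp point.
Start: joints at [-0.057, 0.091, 1.231, -0, 1.82, -0.057], TCP at [0.6, -0, 0.405] pointing down, gripper open.
Joint ranges: [-2.87, 2.87], [-0.86, 2.18], [0.17, 2.46], [-1.51, 4.65], [0.06, 2.69], [-2.65, 2.65]. Speed limits (rad/s): [2.57, 2.57, 3.01, 3.14, 3.14, 3.14].

## Interface

Orientations are given as a rotation vector (axis times angle).
In Python, from cell import sense, snapshot, camera_info, ticket gives the robot as it stands.
- The arm moves only by the tool servo_tool, never from a script. Its argument "motion" is a list of rows, each a list of 6 numbers: the shift along the world's x, y, z in mm, then the turn, a rotation vector about the world's x, y, z in rad. In form: [[dx, dy, dz, ax, ay, az], ...]. A call has exactly 5 rows; each row is the pose to reach, as a shift and turn from the pose measured when the call began; what a row does not reach only later rows make up. A row lasts 1/8 s, in which the tool goes at most 62.5 mm and 10.7 degrees, less where a joint would pass 70% of its speed; a pose out of reach is approached as far as the arm can. A call with a gripper value outside its range is refused whole. "grip" is the opening, from 0 (shut) to 1 (fully open), set as the call begins (left out, the last holds). The fingers move at their own pace and stop on an object; "force" is the grip in N (left out, the last holds). Time passes only in rows, so rows that repeat a pose let the fingers close, or fill a call up. It gives the time, the measured TCP pose, the force and the opening at its end, in the units of the state.
- sense(): the state, without advancing time (a new reading comes with each control period).
- snapshot(name): name is "scene" or "side" or "wrist"; returns (picture, depth): 400x640x3 uint8, red, green, blue; 400x640 float32, m along the optical axis (not along the pixel's ray), 0 where there is no reading.
- camera_info(name): a dict with "vertical_fov" (degrees; the focal length in pixels is half the picture's height over the tangent of half this angle, whatever the lens; pixels are square), "cx", "cy" (the principal point, pixels), "distortion" ([k1, k2, p1, p2, k3] as OpenCV has them; the pictures are not rectified), "world_from_camera" (4x4, takes a point from camera to world coordinates); the wrist camera has in their place "mount" (4x4, takes a point from camera to tool coordinates, whose origin is the TCP and whose axes are the tool frame's). Camera axes: x right, y down, z forward; pixel columns grow to the right and rows downward; lengths in m; the calibration is good to about 2 mm. A picture is of the moment at which its call begins: read the wrist's pose just before it. camera_info takes no time and is no camera call.
- ticket.hand_in(): hands the job in, once; it reports no verdict.
The state is a dict: "time_s": time; "qpos": joint angles; "joint_velocities": joint speeds; "tau": joint torques, N m; "position": TCP position; "orientation": TCP orientation; "contact_force": force on the tool from outside, world axes, zero at the start; "ft_torque": the same for the moment, N m; "finger_gap": opening from 0.0 (shut) to 1.0 (fully open).
Only numpy, scipy, OpenCV 4.12 (cv2) and the standard library are available. Lean on these libraries where they do the work, as an engineer would, in place of code of your own. Each camera call takes 0.05 s, during which the arm holds its last target. There are 200 camera calls.

## Task

The lidded tin is standing in the light path between the two heads of the clarity checker: slide it along the bench, without lifting or tipping it, onto the empty outline at the side, centred, and let go of it. Then pick up the sight cell by its two broad frosted faces only (never touch the narrow clear windows), and hold it upright in the middle of the light path, off the bench, with its clear windows facing the two heads. Finish still holding it there, and leave the loose fittings lying on the bench alone.

Things in the scene. Friction and masses are not known exactly. Their poses are not given: they have to be found in the camera images.
- checker: Clarity checker fixed to the bench: two grey box heads (66 mm wide, 78 mm tall, feet 90 mm wide) facing each other along its x, fronts at x = +-75 mm, backs at +-130 mm, with 32 mm lens tubes reaching in to x = +-63 mm. Open above and at both sides (+-y). A painted white ring (radius 41 mm) lies around the origin, on the bench midway between the heads.
- light_path (a point): Middle of the light path: midway between the two lenses, 55 mm above the bench. The light runs along the checker's x axis.
- mark: Empty parking outline for the tin: a painted flat white ring of 41 mm radius with a small cross at its centre, on the bench to the left or the right of the checker. Origin at its centre.
- pad: Fixed black rubber pad 80 x 80 x 4 mm on the bench, on the other side of the checker, carrying the sight cell. Origin at the centre of its underside.
- tin: Closed steel tin, loose, 0.3 to 0.55 kg: 72 mm in diameter; lid 75 mm in diameter, its top 48 mm above the bench; on it a fixed central black knob 20 mm in diameter and 26 mm tall (top at 74 mm); slides easily on the bench (friction 0.28 to 0.42). Origin at the centre of its underside. It starts between the checker's heads.
- cell: Sight cell: loose upright glass prism, 0.14 kg, on the pad; 40 mm along x, 26 mm along y, 80 mm tall, black stopper (28 x 20 mm) on top to 90 mm. Broad faces (36 mm wide, y = +-13 mm) are frosted, to be gripped; narrow ends (x = +-20 mm) are the clear windows, 20 mm wide, from 5 to 75 mm up, standing 2 mm proud. Origin: centre of the underside, z up.
- cell_middle (a point): Middle of the sight cell's clear section, on its vertical axis 30 mm above its underside: the point to bring to the middle of the light path.
- line: Loose bystander: bent silver high-pressure line, about 190 mm long, 24 mm nuts at both ends.
- nut: Loose bystander: brass hexagon union nut, 28 mm across, 30 mm tall. Origin at the centre of its underside.
- cap: Loose bystander: orange safety cap, 32 mm in diameter, 28 mm tall. Origin at the centre of its underside.
- plug: Loose bystander: steel pressure plug, 22 mm hexagon, 32 mm tall. Origin at the centre of its underside.
There are look-alikes about, which are no part of the job. What is meant by the tin is not blue, and is the larger of those in its own colour. Several things look just like the cell: the one meant starts nearest to the robot's base.

How it is judged:
By the outcome, as a careful person would: the job done as asked, in the order asked, and still so for the second after the job is handed in, while the arm keeps its last pose, push and grip.
It also fails if it takes over 58 s, if anything falls off the work surface, if the arm or the gripper's body presses on something with over 40 N, if the wrist force passes 120 N, or if a joint passes its speed limit or range.

## Working session

There is one attempt and no reset: what is moved stays moved. The work goes in short steps, Python scripts to look and compute and a tool call to move; the robot and the scene stay as the last step left them, time stands still between calls to the robot, and variables do not carry over. Pictures are saved under pics/ and viewed, about 8 in all and at most 12, crops included, and the job is handed in when it is done.

Besides the shell and the picture viewer there is one more tool, called as name(argument=value, ...), one argument or row to a line, values as JSON. servo_tool: Moves the arm, as the interface text tells. Its arguments: {"type":"object","properties":{"motion":{"type":"array","items":{"type":"array","items":{"type":"number"}}},"grip":{"type":"number"},"force":{"type":"number"}},"required":["motion"]}

```bash
ls; mkdir -p pics; cat > h.py <<'E'
import numpy as np, cv2
from cell import sense, snapshot, camera_info, ticket
from scipy.spatial.transform import Rotation as R
def K(i):
    f=200/np.tan(np.radians(i["vertical_fov"])/2)
    return np.array([[f,0,i["cx"]],[0,f,i["cy"]],[0,0,1]]),np.array(i["distortion"],float)
def W(name,s=None):
    i=camera_info(name)
    if name!="wrist": return np.array(i["world_from_camera"])
    T=np.eye(4);T[:3,:3]=R.from_rotvec(s["orientation"]).as_matrix();T[:3,3]=s["position"]
    return T@np.array(i["mount"])
def plane(name,px,z,T):
    k,d=K(camera_info(name))
    n=cv2.undistortPoints(np.array(px,float).reshape(-1,1,2),k,d)[:,0]
    r=np.c_[n,np.ones(len(n))]@T[:3,:3].T
    return T[:3,3]+r*((z-T[2,3])/r[:,2])[:,None]
def cloud(name,depth,T):
    k,d=K(camera_info(name))
    v,u=np.mgrid[0:400,0:640]
    n=cv2.undistortPoints(np.stack([u,v],-1).reshape(-1,1,2).astype(float),k,d)[:,0]
    p=np.c_[n,np.ones(len(n))]*depth.reshape(-1,1)
    return (p@T[:3,:3].T+T[:3,3]).reshape(400,640,3)
def shot(name,tag):
    s=sense();T=W(name,s);im,de=snapshot(name)
    cv2.imwrite(f"pics/{tag}.png",im[...,::-1]);np.savez(f"pics/{tag}.npz",im=im,de=de,T=T)
    return im,de,T
E
python3 - <<'E'
from h import *
for n in("scene","side","wrist"):
    im,de,T=shot(n,n+"0"); print(n,T.round(3).tolist(),camera_info(n)["vertical_fov"],camera_info(n)["distortion"])
print(sense())
E
```

```text
pics
scene [[-0.755, 0.414, -0.508, 1.082], [0.656, 0.481, -0.582, 0.638], [0.003, -0.773, -0.635, 0.737], [0.0, 0.0, 0.0, 1.0]] 49.92774281510364 [-0.04295697  0.          0.          0.          0.        ]
side [[0.733, -0.442, 0.517, 0.004], [-0.681, -0.48, 0.553, -0.537], [0.004, -0.757, -0.653, 0.743], [0.0, 0.0, 0.0, 1.0]] 43.369961268631954 [0.01799119 0.         0.         0.         0.        ]
wrist [[1.0, 0.0, -0.001, 0.6], [-0.0, -0.956, -0.293, 0.08], [-0.001, 0.293, -0.956, 0.384], [0.0, 0.0, 0.0, 1.0]] 70.87684771924063 [-0.01049025  0.          0.          0.          0.        ]
{'time_s': 0.15, 'qpos': array([-5.67364782e-02,  9.16715856e-02,  1.23162194e+00,  2.02046691e-05,
        1.81981101e+00, -5.66871083e-02]), 'joint_velocities': array([ 0.00114963, -0.00152816, -0.00262585,  0.00028273,  0.00043217,
       -0.00019944]), 'tau': array([ 1.35033202e-03, -4.47044814e+01, -4.06907630e+01,  6.99103042e-02,
        2.74600578e-02, -1.16549641e-04]), 'position': array([ 6.00040100e-01, -2.26597366e-05,  4.03767847e-01]), 'orientation': array([ 1.20859626,  1.21036678, -1.2102932 ]), 'contact_force': array([ 0.37096991, -0.86165719,  0.50062735]), 'ft_torque': array([0.01858219, 0.02774231, 0.01473975]), 'finger_gap': 1.0003376271728686}
```

View pics/scene0.png

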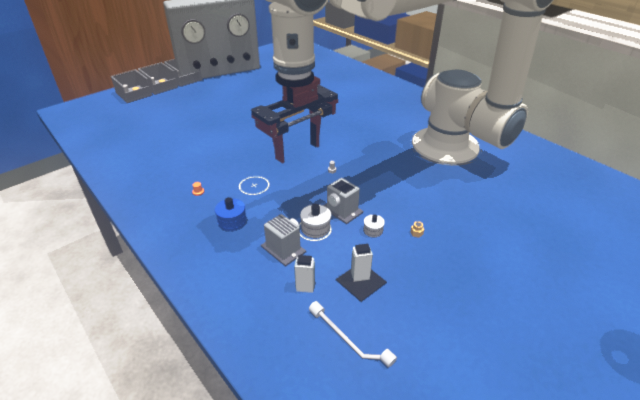

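View pics/wrist0.png

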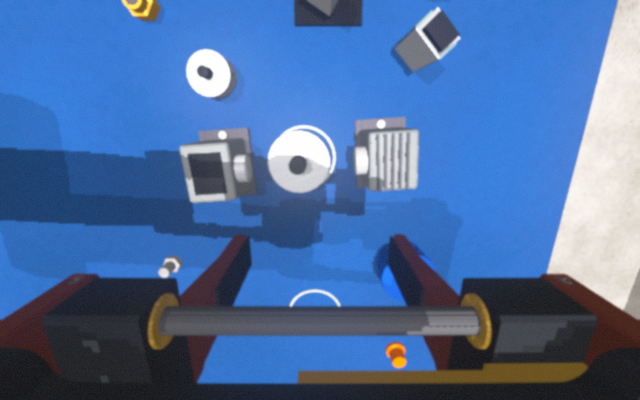

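The scene picture shows:
- A steel tin inside the ring at (315,220), between the two heads at (283,240) and (343,198).
- A smaller steel tin at (374,225) and a blue tin at (231,214).
- The empty outline at (254,185).
- A cell on the pad at (361,262) and another off the pad at (305,273).
- The line at (350,335), and small fittings at (197,188), (332,166) and (418,228).

In the wrist picture the tin is at (300,160), the mark at (315,300), and the pad with its cell is at the top edge.

View pics/side0.png

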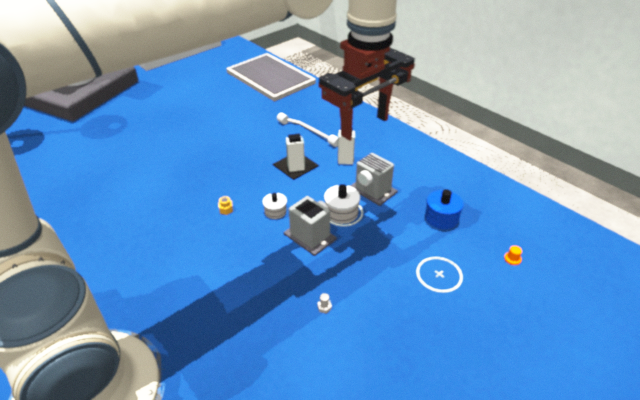

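```bash
python3 - <<'E'
from h import *
for n in("scene","side","wrist"):
    d=np.load(f"pics/{n}0.npz");P=cloud(n,d["de"],d["T"]);im=d["im"].astype(int);ok=d["de"]>0
    print(n,"bench z",np.median(P[...,2][ok&(im[...,2]>im[...,0]+60)&(abs(P[...,2])<.02)]))
    hsv=cv2.cvtColor(d["im"],cv2.COLOR_RGB2HSV)
    box=ok&(P[...,0]>.3)&(P[...,0]<.9)&(abs(P[...,1])<.45)
    obj=(box&(P[...,2]>.012)&(P[...,2]<.1)).astype(np.uint8)
    c,l,st,ce=cv2.connectedComponentsWithStats(obj)
    for k in range(1,c):
        if st[k,4]<40: continue
        m=l==k;q=P[m];top=q[q[:,2]>q[:,2].max()-.012]
        print(" comp px",ce[k].round(0),st[k,4],"zmax",q[:,2].max().round(3),"topmean",top.mean(0).round(3),"ext",q.min(0).round(3),q.max(0).round(3),"rgb",im[m].mean(0).round())
    # white paint
    wm=(box&(P[...,2]<.008)&(hsv[...,1]<110)&(hsv[...,2]>130)).astype(np.uint8)
    c,l,st,ce=cv2.connectedComponentsWithStats(wm,connectivity=8)
    for k in range(1,c):
        if st[k,4]<25: continue
        v,u=np.nonzero(l==k);q=plane(n,np.c_[u,v],0,d["T"])
        print(" white px",ce[k].round(),st[k,4],"mean",q.mean(0)[:2].round(4),"mid",((q.min(0)+q.max(0))/2)[:2].round(4),"size",np.ptp(q,axis=0)[:2].round(3))
E
```

```text
scene bench z 2.32325231666608e-05
 comp px [332. 165.] 48 zmax 0.035 topmean [ 0.379 -0.128  0.03 ] ext [ 0.369 -0.137  0.012] [ 0.388 -0.12   0.035] rgb [156. 159. 172.]
 comp px [342. 197.] 952 zmax 0.082 topmean [0.48  0.025 0.077] ext [ 0.446 -0.013  0.012] [0.519 0.058 0.082] rgb [114. 119. 130.]
 comp px [197. 186.] 72 zmax 0.032 topmean [ 0.728 -0.293  0.026] ext [ 0.716 -0.307  0.012] [ 0.738 -0.282  0.032] rgb [212. 143. 111.]
 comp px [230. 213.] 758 zmax 0.077 topmean [ 0.723 -0.127  0.072] ext [ 0.684 -0.168  0.012] [ 0.759 -0.091  0.077] rgb [ 58.  96. 180.]
 comp px [315. 219.] 767 zmax 0.076 topmean [0.577 0.031 0.071] ext [ 0.539 -0.008  0.012] [0.612 0.066 0.076] rgb [168. 169. 176.]
 comp px [282. 235.] 1183 zmax 0.083 topmean [0.683 0.038 0.078] ext [0.64  0.    0.012] [0.711 0.071 0.083] rgb [129. 134. 144.]
 comp px [373. 224.] 322 zmax 0.052 topmean [0.473 0.13  0.047] ext [0.445 0.104 0.012] [0.497 0.154 0.052] rgb [190. 192. 198.]
 comp px [417. 228.] 116 zmax 0.033 topmean [0.398 0.208 0.028] ext [0.384 0.192 0.013] [0.413 0.221 0.033] rgb [198. 171. 131.]
 
[... 5360 characters left out ...]
8 0.027]
 white px [203.  54.] 69 mean [0.4554 0.1557] mid [0.4565 0.1501] size [0.05  0.024]
 white px [197.  89.] 54 mean [0.4442 0.1147] mid [0.4491 0.1201] size [0.035 0.03 ]
 white px [379. 123.] 475 mean [0.6779 0.0727] mid [0.6795 0.0691] size [0.066 0.023]
 white px [310. 151.] 672 mean [0.5863 0.0357] mid [0.5737 0.0241] size [0.097 0.093]
 white px [227. 135.] 521 mean [0.477  0.0574] mid [0.4726 0.0509] size [0.069 0.032]
 white px [354. 152.] 31 mean [0.6466 0.0349] mid [0.649  0.0336] size [0.008 0.035]
 white px [314. 296.] 251 mean [ 0.5917 -0.1915] mid [ 0.5918 -0.1948] size [0.082 0.032]
 white px [396. 355.] 93 mean [ 0.7319 -0.3098] mid [ 0.731  -0.3109] size [0.039 0.057]
```

```bash
python3 - <<'E'
from h import *
pts=[]
for n in("scene","side","wrist"):
    d=np.load(f"pics/{n}0.npz");P=cloud(n,d["de"],d["T"]);pts.append(P[d["de"]>0].reshape(-1,3))
def sel(i,c,r,z0,z1):
    q=np.vstack([pts[k] for k in i]);return q[(np.hypot(q[:,0]-c[0],q[:,1]-c[1])<r)&(q[:,2]>z0)&(q[:,2]<z1)]
def rect(q):
    return cv2.minAreaRect((q[:,:2]*1000).astype(np.float32))
for i in ([0],[1],[2],[0,1],[0,1,2]):
    print(i)
    for nm,c,r,z0,z1 in(("cell",(.602,.215),.045,.02,.083),("stopper",(.602,.215),.045,.087,.1),("cell2",(.711,.157),.045,.02,.083),("headL",(.48,.022),.06,.07,.09),("headR",(.679,.035),.06,.07,.09),("pad",(.602,.215),.07,.002,.007)):
        q=sel(i,c,r,z0,z1)
        if len(q)>20: print(" ",nm,len(q),[np.round(a,1).tolist() if not np.isscalar(a) else round(a,1) for a in rect(q)])
    for nm,c,z0,z1 in(("lid",(.576,.029),.04,.052),("knob",(.576,.029),.071,.08)):
        q=sel(i,c,.05 if nm=="lid" else .02,z0,z1)
        if len(q)>10: print(" ",nm,len(q),[np.round(a,1) for a in cv2.minEnclosingCircle((q[:,:2]*1000).astype(np.float32))])
im=cv2.imread("pics/scene0.png");im2=cv2.imread("pics/side0.png")
a=cv2.resize(im[140:310,180:440],None,fx=3,fy=3,interpolation=cv2.INTER_CUBIC)
cv2.imwrite("pics/crop1.png",a)
# rings: paint pixels by colour on plane z=0, circle lsq
for n in("scene","side","wrist"):
    d=np.load(f"pics/{n}0.npz");hsv=cv2.cvtColor(d["im"],cv2.COLOR_RGB2HSV)
    v,u=np.nonzero((hsv[...,1]<130)&(hsv[...,2]>120));q=plane(n,np.c_[u,v],0,d["T"])[:,:2]
    for c in((.591,-.222),(.578,.029)):
        r=np.hypot(*(q-c).T);s=q[(r>.037)&(r<.046)]
        if len(s)<20: continue
        A=np.c_[2*s,np.ones(len(s))];x=np.linalg.lstsq(A,(s**2).sum(1),rcond=None)[0]
        print(n,"ring",len(s),x[:2].round(4),np.sqrt(x[2]+x[:2]@x[:2]).round(4))
E
```

```text
[0]
  cell 436 [[603.1, 215.8], [28.1, 40.9], 57.0]
  stopper 124 [[602.3, 215.5], [20.8, 28.9], 57.9]
  cell2 459 [[713.7, 157.8], [28.4, 40.4], 44.5]
  headL 403 [[481.1, 22.2], [66.8, 66.2], 3.9]
  headR 546 [[674.7, 34.6], [68.5, 68.6], 3.2]
  pad 677 [[603.5, 210.3], [128.5, 125.5], 12.7]
  lid 444 [array([573.6,  27.4]), np.float64(39.8)]
  knob 36 [array([575.1,  29.1]), np.float64(9.6)]
[1]
  cell 406 [[598.3, 213.4], [28.0, 43.4], 47.5]
  stopper 92 [[601.4, 216.7], [25.0, 27.4], 59.4]
  cell2 347 [[710.0, 157.0], [30.5, 39.9], 44.0]
  headL 718 [[480.6, 21.8], [68.2, 68.2], 3.3]
  headR 552 [[674.2, 34.4], [67.5, 67.0], 2.3]
  pad 420 [[598.4, 211.4], [113.8, 130.7], 47.9]
  lid 601 [array([572.6,  30.8]), np.float64(39.1)]
  knob 48 [array([572.1,  29.7]), np.float64(10.5)]
[2]
  cell 153 [[606.2, 199.7], [10.3, 25.6], 87.2]
  cell2 1283 [[712.7, 156.8], [27.5, 40.1], 43.8]
  headL 3073 [[482.8, 21.1], [67.0, 66.4], 3.7]
  headR 3134 [[675.1, 33.9], [67.4, 66.1], 3.8]
  pad 1581 [[602.7, 179.1], [138.0, 64.9], 0.1]
  lid 2740 [array([575. ,  28.3]), np.float64(37.5)]
  kno
[... 396 characters left out ...]
9.9)]
  knob 84 [array([573.7,  29.3]), np.float64(10.9)]
[0, 1, 2]
  cell 995 [[601.6, 215.0], [31.3, 42.4], 58.8]
  stopper 216 [[602.5, 216.3], [25.1, 29.5], 57.8]
  cell2 2089 [[711.5, 157.0], [32.4, 42.3], 44.9]
  headL 4194 [[481.4, 21.9], [69.8, 68.2], 3.3]
  headR 4232 [[674.7, 34.6], [68.5, 68.6], 3.2]
  pad 2678 [[602.7, 213.6], [132.2, 135.8], 26.5]
  lid 3785 [array([572.6,  29.1]), np.float64(39.9)]
  knob 327 [array([574. ,  29.3]), np.float64(11.0)]
scene ring 158 [ 0.5909 -0.2227] 0.0416
scene ring 208 [0.5778 0.0283] 0.0412
side ring 421 [ 0.5916 -0.2214] 0.0413
side ring 296 [0.578  0.0291] 0.0416
wrist ring 272 [ 0.5915 -0.2219] 0.041
wrist ring 1125 [0.5778 0.0282] 0.0413
```

View pics/crop1.png

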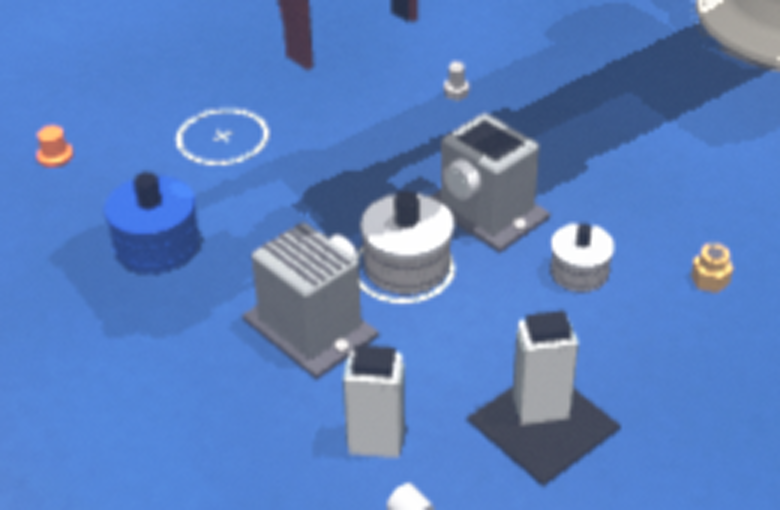

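Tin candidates in the scene view:
- Steel at (315,220), 75 mm lid. This is the one meant: not blue, and the larger of the two steel ones.
- Steel at (374,225), about 50 mm.
- Blue at (231,214).

Cell candidates:
- The one on the pad at (361,262), 0.64 m from the base. This is the one meant, as it is nearest.
- The one at (305,273), 0.73 m from the base.

The crop confirms both choices. I'll start by turning the jaws across the checker above the tin.

servo_tool(
  motion=[
    [-25, 29, -20, 0, 0, 0.187],
    [-25, 29, -50, 0, 0, 0.374],
    [-25, 29, -70, 0, 0, 0.56],
    [-25, 29, -70, 0, 0, 0.747],
    [-25, 29, -70, 0, 0, 0.934],
  ],
  grip=0.6,
  force=6,
)

```text
time_s: 0.78
position: [0.5749, 0.0291, 0.3328]
orientation: [0.492, 1.516, -0.495]
contact_force: [-0.3, 0.4, -0.2]
finger_gap: 0.603
```

```bash
cat >> h.py <<'E'
def st():
    s=sense();M=R.from_rotvec(s["orientation"]).as_matrix()
    print("t",round(s["time_s"],2),"p",(s["position"]*1000).round(1),"jaw",round(np.degrees(np.arctan2(M[1,1],M[0,1])),2),"axis",M[:,0].round(4),"F",s["contact_force"].round(1),"gap",round(s["finger_gap"],3),"q6",s["qpos"][5].round(2))
E
python3 -c "
from h import *
st()"
```

```text
t 0.78 p [574.9  29.1 332.8] jaw 53.87 axis [-0.0026 -0.0011 -1.    ] F [-0.3  0.4 -0.2] gap 0.603 q6 -0.95
```

servo_tool(
  motion=[
    [0, 0, 0, 0, 0, 0.18],
    [0, 0, 0, 0, 0, 0.36],
    [0, 0, 0, 0, 0, 0.54],
    [0, 0, 0, 0, 0, 0.695],
    [0, 0, 0, 0, 0, 0.695],
  ],
)

```text
time_s: 1.4
position: [0.5749, 0.0291, 0.3325]
orientation: [-0.051, 1.572, 0.048]
contact_force: [0.8, -0.5, 0.4]
finger_gap: 0.6
```

```bash
python3 - <<'E'
from h import *
st()
im,de,T=shot("wrist","w1");P=cloud("wrist",de,T)
q=P[de>0]
for nm,r,z0,z1 in(("lid",.05,.044,.052),("knob",.02,.071,.08)):
    s=q[(np.hypot(q[:,0]-.5745,q[:,1]-.0287)<r)&(q[:,2]>z0)&(q[:,2]<z1)]
    if len(s): print(nm,len(s),[np.round(a,1) for a in cv2.minEnclosingCircle((s[:,:2]*1000).astype(np.float32))])
E
```

```text
t 1.4 p [574.9  29.1 332.5] jaw 93.61 axis [-0.0018 -0.0025 -1.    ] F [ 0.8 -0.5  0.4] gap 0.6 q6 -1.64
lid 3817 [array([574.5,  28.6]), np.float64(37.4)]
knob 356 [array([574.4,  28.7]), np.float64(9.8)]
```

View pics/w1.png

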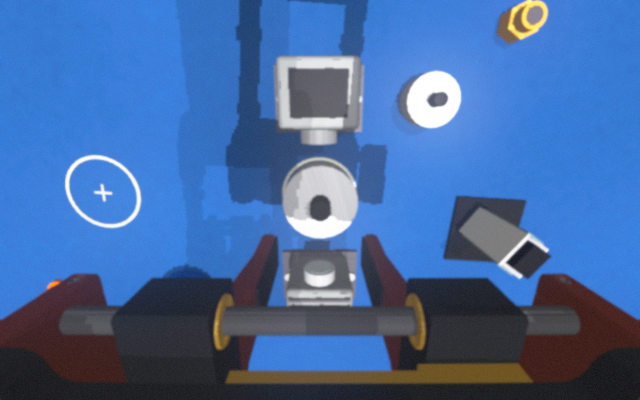

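The tin's lid is at (320,195) and its knob at (320,207), the fingers straddle it, and the mark is at (103,192). The pad with its cell is at (500,240), turned.

servo_tool(
  motion=[
    [0, 0, -45, 0, 0, 0],
    [0, 0, -80, 0, 0, 0],
    [0, 0, -94, 0, 0, 0],
    [0, 0, -94, 0, 0, 0],
    [0, 0, -94, 0, 0, 0],
  ],
)

```text
time_s: 2.08
position: [0.5754, 0.029, 0.2405]
orientation: [-0.05, 1.569, 0.046]
contact_force: [1.0, -0.9, 0.4]
finger_gap: 0.597
```

```bash
python3 - <<'E'
from h import *
st()
d=np.load("pics/w1.npz");P=cloud("wrist",d["de"],d["T"]);q=P[d["de"]>0];im=d["im"]
def sel(c,r,z0,z1): return q[(np.hypot(q[:,0]-c[0],q[:,1]-c[1])<r)&(q[:,2]>z0)&(q[:,2]<z1)]
for nm,z0,z1 in(("sides",.02,.082),("rim",.08,.0865),("stopper",.09,.1)):
    s=sel((.602,.215),.045,z0,z1)
    if len(s)>5: print(nm,len(s),cv2.minAreaRect((s[:,:2]*1000).astype(np.float32)))
hsv=cv2.cvtColor(im,cv2.COLOR_RGB2HSV)
v,u=np.nonzero((hsv[...,1]<130)&(hsv[...,2]>120));g=plane("wrist",np.c_[u,v],0,d["T"])[:,:2]
r=np.hypot(*(g-(.591,-.222)).T);s=g[(r>.036)&(r<.046)]
x=np.linalg.lstsq(np.c_[2*s,np.ones(len(s))],(s**2).sum(1),rcond=None)[0];print("ring",x[:2],"cross",g[r<.02].mean(0))
E
```

```text
t 2.08 p [575.4  29.  240.5] jaw 93.47 axis [ 0.0011 -0.0025 -1.    ] F [ 1.  -0.9  0.4] gap 0.597 q6 -1.64
sides 1862 ((601.1113891601562, 213.2535400390625), (25.63890838623047, 40.52745056152344), 61.03116989135742)
rim 507 ((602.2642211914062, 214.71896362304688), (27.778125762939453, 39.28896713256836), 60.372840881347656)
stopper 755 ((601.9310302734375, 214.79013061523438), (21.71523094177246, 28.133819580078125), 59.87119674682617)
ring [ 0.59206691 -0.22266705] cross [ 0.59180101 -0.22277675]
```

servo_tool(
  motion=[
    [0, 0, -3, 0, 0, 0],
    [0, 0, -3, 0, 0, 0],
    [0, 0, -3, 0, 0, 0],
    [0, 0, -3, 0, 0, 0],
    [0, 0, -3, 0, 0, 0],
  ],
  grip=0,
  force=5,
)

```text
time_s: 2.7
position: [0.5754, 0.0291, 0.2377]
orientation: [-0.049, 1.569, 0.046]
contact_force: [-0.6, -0.0, 1.5]
finger_gap: 0.222
```

```bash
python3 -c "
from h import *
st()"
```

```text
t 2.7 p [575.4  29.1 237.7] jaw 93.47 axis [ 0.0013 -0.0024 -1.    ] F [-0.6 -0.   1.5] gap 0.222 q6 -1.64
```

servo_tool(
  motion=[
    [1, -8, 0, 0, 0, 0],
    [2, -20, 0, 0, 0, 0],
    [3, -35, 0, 0, 0, 0],
    [4, -50, 0, 0, 0, 0],
    [4, -60, 0, 0, 0, 0],
  ],
)

```text
time_s: 3.32
position: [0.5795, -0.0323, 0.2377]
orientation: [-0.049, 1.569, 0.045]
contact_force: [-0.2, 2.7, 0.7]
finger_gap: 0.225
```

```bash
python3 -c "
from h import *
st()"
```

```text
t 3.33 p [579.5 -32.3 237.7] jaw 93.41 axis [ 0.0014 -0.0024 -1.    ] F [-0.2  2.7  0.7] gap 0.225 q6 -1.74
```

servo_tool(
  motion=[
    [1, -8, 0, 0, 0, 0],
    [2, -26, 0, 0, 0, 0],
    [4, -46, 0, 0, 0, 0],
    [5, -66, 0, 0, 0, 0],
    [6, -84, 0, 0, 0, 0],
  ],
)

```text
time_s: 3.95
position: [0.5855, -0.1179, 0.2377]
orientation: [-0.048, 1.569, 0.044]
contact_force: [0.5, 3.5, 1.5]
finger_gap: 0.223
```

servo_tool(
  motion=[
    [1, -18, 0, 0, 0, 0],
    [3, -38, 0, 0, 0, 0],
    [5, -58, 0, 0, 0, 0],
    [6, -72, 0, 0, 0, 0],
    [6, -80, 0, 0, 0, 0],
  ],
)

```text
time_s: 4.58
position: [0.5916, -0.1988, 0.2377]
orientation: [-0.048, 1.569, 0.044]
contact_force: [0.1, 4.1, 1.3]
finger_gap: 0.226
```

```bash
python3 -c "
from h import *
st()"
```

```text
t 4.58 p [ 591.6 -198.8  237.7] jaw 93.35 axis [ 0.0014 -0.0023 -1.    ] F [0.1 4.1 1.3] gap 0.226 q6 -2.01
```

servo_tool(
  motion=[
    [0, -8, 0, 0, 0, 0],
    [0, -16, 0, 0, 0, 0],
    [1, -22, 0, 0, 0, 0],
    [1, -23, 0, 0, 0, 0],
    [1, -23, 0, 0, 0, 0],
  ],
)

```text
time_s: 5.2
position: [0.5926, -0.2219, 0.2377]
orientation: [-0.048, 1.569, 0.044]
contact_force: [1.0, 1.7, 1.3]
finger_gap: 0.23
```

```bash
cat > tin.py <<'E'
from h import *
import sys
st()
for n in sys.argv[2:]:
    im,de,T=shot(n,n+sys.argv[1]);P=cloud(n,de,T);q=P[de>0]
    for nm,r,z0,z1 in(("lid",.055,.044,.052),("knob",.02,.07,.08)):
        s=q[(np.hypot(q[:,0]-.5916,q[:,1]+.2222)<r)&(q[:,2]>z0)&(q[:,2]<z1)]
        if len(s)>5:
            c=cv2.minAreaRect((s[:,:2]*1000).astype(np.float32));print(n,nm,len(s),[np.round(a,1) for a in cv2.minEnclosingCircle((s[:,:2]*1000).astype(np.float32))],"z",s[:,2].max().round(4))
    hsv=cv2.cvtColor(im,cv2.COLOR_RGB2HSV)
    v,u=np.nonzero((hsv[...,1]<130)&(hsv[...,2]>120)&(abs(P[...,2])<.01));g=plane(n,np.c_[u,v],0,T)[:,:2]
    r=np.hypot(*(g-(.5916,-.2222)).T);s=g[(r>.038)&(r<.045)]
    if len(s)>5:
        x=np.linalg.lstsq(np.c_[2*s,np.ones(len(s))],(s**2).sum(1),rcond=None)[0];print(n,"ring",len(s),x[:2].round(4))
E
python3 tin.py 2 scene side wrist
```

```text
t 5.2 p [ 592.6 -221.9  237.7] jaw 93.35 axis [ 0.0015 -0.0028 -1.    ] F [1.  1.7 1.3] gap 0.23 q6 -2.04
scene lid 252 [array([ 592.1, -223. ]), np.float64(38.9)] z 0.0513
scene knob 44 [array([ 591.8, -221.8]), np.float64(19.3)] z 0.0798
scene ring 88 [ 0.5916 -0.2223]
side lid 676 [array([ 591.5, -222.2]), np.float64(39.0)] z 0.0517
side knob 125 [array([ 589.8, -223.5]), np.float64(19.3)] z 0.0797
side ring 38 [ 0.5928 -0.2206]
wrist lid 5854 [array([ 591.7, -223.3]), np.float64(37.7)] z 0.0519
wrist knob 1157 [array([ 587.2, -222.4]), np.float64(18.1)] z 0.08
wrist ring 1071 [ 0.5921 -0.2223]
```

The tin sits within about 1 mm of the mark's centre. Next I let go and rise.

servo_tool(
  motion=[
    [0, 0, 0, 0, 0, 0],
    [0, 0, 0, 0, 0, 0],
    [0, 0, 0, 0, 0, 0],
    [0, 0, 10, 0, 0, 0],
    [0, 0, 40, 0, 0, 0],
  ],
  grip=0.6,
)

```text
time_s: 5.98
position: [0.5922, -0.2218, 0.2765]
orientation: [-0.047, 1.572, 0.045]
contact_force: [0.1, 0.8, -0.7]
finger_gap: 0.601
```

servo_tool(
  motion=[
    [0, 0, 40, 0, 0, 0],
    [0, 0, 80, 0, 0, 0],
    [0, 20, 110, 0, 0, 0],
    [0, 60, 110, 0, 0, 0],
    [0, 110, 110, 0, 0, 0],
  ],
)

```text
time_s: 6.6
position: [0.592, -0.1113, 0.3881]
orientation: [-0.046, 1.57, 0.043]
contact_force: [0.6, 0.9, -0.4]
finger_gap: 0.601
```

```bash
python3 tin.py 3 scene side wrist
```

```text
t 6.6 p [ 592.  -111.3  388.1] jaw 93.25 axis [ 1.0e-04 -2.2e-03 -1.0e+00] F [ 0.6  0.9 -0.4] gap 0.601 q6 -1.87
scene lid 306 [array([ 592. , -223.3]), np.float64(39.7)] z 0.0517
scene knob 29 [array([ 591.5, -222.6]), np.float64(10.3)] z 0.0772
scene ring 91 [ 0.5915 -0.2224]
side lid 858 [array([ 591.4, -222.5]), np.float64(39.0)] z 0.0515
side knob 83 [array([ 591.4, -221.8]), np.float64(10.8)] z 0.0771
side ring 217 [ 0.592  -0.2214]
wrist lid 2775 [array([ 591.4, -222.6]), np.float64(37.6)] z 0.052
wrist knob 266 [array([ 591.4, -222.6]), np.float64(10.1)] z 0.0761
wrist ring 546 [ 0.5916 -0.222 ]
```

View pics/side3.png

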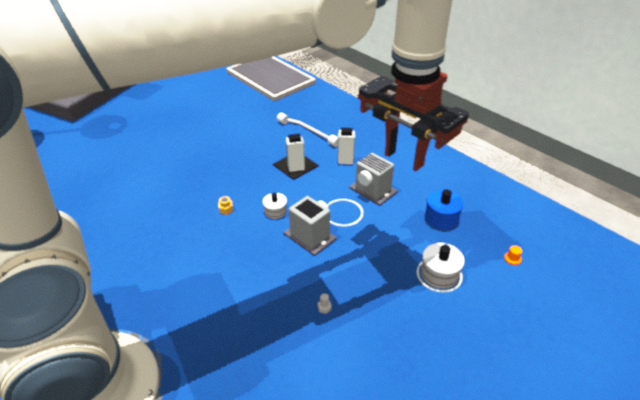

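The tin now stands inside the outline at (441,268), and the ring between the heads at (344,212) is empty. The cell on the pad is at (295,152). Next I move above it.

servo_tool(
  motion=[
    [2, 40, 0, 0, 0, -0.1],
    [4, 95, 0, 0, 0, -0.2],
    [6, 150, 0, 0, 0, -0.35],
    [8, 205, 0, 0, 0, -0.48],
    [9, 255, 0, 0, 0, -0.58],
  ],
  grip=0.75,
)

```text
time_s: 7.38
position: [0.6014, 0.1458, 0.3882]
orientation: [0.408, 1.532, -0.411]
contact_force: [0.2, 0.4, -0.5]
finger_gap: 0.746
```

servo_tool(
  motion=[
    [1, 35, 0, 0, 0, 0],
    [1, 62, 0, 0, 0, 0],
    [1, 71, 0, 0, 0, 0],
    [1, 71, 0, 0, 0, 0],
    [1, 71, 0, 0, 0, 0],
  ],
)

```text
time_s: 8.0
position: [0.6027, 0.2154, 0.3884]
orientation: [0.409, 1.531, -0.413]
contact_force: [0.0, -1.0, 0.3]
finger_gap: 0.75
```

```bash
cat > cellm.py <<'E'
from h import *
import sys
st()
s=sense();M=R.from_rotvec(s["orientation"]).as_matrix();print("grasp pt",((s["position"]+.163*M[:,0])*1000).round(1))
im,de,T=shot("wrist","w"+sys.argv[1]);P=cloud("wrist",de,T);q=P[de>0]
for nm,z0,z1 in(("sides",.02,.078),("rim",.08,.0865),("stopper",.09,.1)):
    a=q[(np.hypot(q[:,0]-.602,q[:,1]-.215)<.035)&(q[:,2]>z0)&(q[:,2]<z1)]
    if len(a)>5: print(nm,len(a),a[:,2].max().round(4),[np.round(x,1) for x in cv2.minAreaRect((a[:,:2]*1000).astype(np.float32))])
E
python3 cellm.py 4
```

```text
t 8.0 p [602.7 215.4 388.4] jaw 59.95 axis [-4.0e-04 -2.2e-03 -1.0e+00] F [ 0.  -1.   0.3] gap 0.75 q6 -0.76
grasp pt [602.6 215.1 225.4]
sides 214 0.078 [array([602.5, 215.5]), array([25.9, 40.6]), np.float64(59.3)]
rim 286 0.0864 [array([602.5, 215.3]), array([25.6, 38.8]), np.float64(59.5)]
stopper 528 0.0965 [array([602.5, 215.7]), array([19.3, 28.4]), np.float64(59.6)]
```

View pics/w4.png

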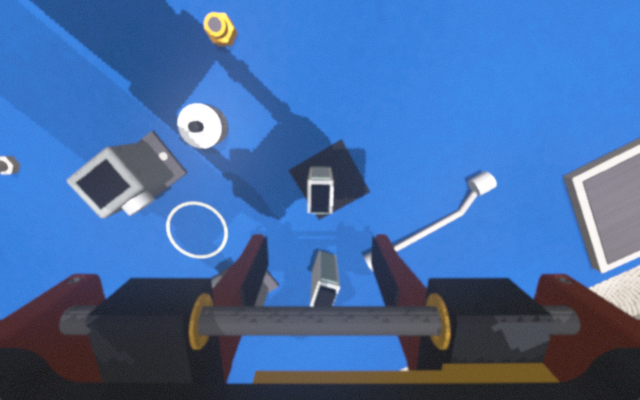

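The cell on the pad is at (320,190), square to the jaws, which will close on its broad sides. The look-alike is at (325,280), clear of the fingers. Descending.

servo_tool(
  motion=[
    [0, 0, -45, 0, 0, -0.006],
    [0, 0, -90, 0, 0, -0.006],
    [0, 0, -130, 0, 0, -0.006],
    [0, 0, -150, 0, 0, -0.006],
    [0, 0, -150, 0, 0, -0.006],
  ],
)

```text
time_s: 8.68
position: [0.6025, 0.2149, 0.2372]
orientation: [0.414, 1.533, -0.419]
contact_force: [-0.2, -0.4, -0.1]
finger_gap: 0.747
```

```bash
python3 cellm.py 5
```

```text
t 8.68 p [602.5 214.9 237.2] jaw 59.57 axis [-0.003  -0.0029 -1.    ] F [-0.2 -0.4 -0.1] gap 0.747 q6 -0.75
grasp pt [602.  214.4  74.2]
sides 1801 0.078 [array([597.3, 217.5]), array([68.2, 31. ]), np.float64(57.2)]
rim 1194 0.0865 [array([601. , 215.2]), array([67.8, 38.5]), np.float64(59.1)]
stopper 2433 0.0999 [array([601.5, 214.9]), array([67.8, 28.4]), np.float64(58.2)]
```

servo_tool(
  motion=[
    [0.5, 0.8, -12, 0, 0, 0],
    [0.5, 0.8, -19, 0, 0, 0],
    [0.5, 0.8, -19, 0, 0, 0],
    [0.5, 0.8, -19, 0, 0, 0],
    [0.5, 0.8, -19, 0, 0, 0],
  ],
)

```text
time_s: 9.35
position: [0.6035, 0.216, 0.2206]
orientation: [0.415, 1.529, -0.417]
contact_force: [-0.4, -0.6, 0.1]
finger_gap: 0.755
```

servo_tool(
  motion=[
    [0, 0, 0, 0, 0, 0],
    [0, 0, 0, 0, 0, 0],
    [0, 0, 0, 0, 0, 0],
    [0, 0, 0, 0, 0, 0],
    [0, 0, 0, 0, 0, 0],
  ],
  grip=0,
  force=20,
)

```text
time_s: 9.98
position: [0.6035, 0.216, 0.2206]
orientation: [0.415, 1.529, -0.417]
contact_force: [-0.4, -0.2, 0.5]
finger_gap: 0.297
```

```bash
python3 -c "
from h import *
st()"
```

```text
t 9.97 p [603.5 216.  220.6] jaw 59.58 axis [ 6.0e-04 -1.8e-03 -1.0e+00] F [-0.4 -0.2  0.5] gap 0.297 q6 -0.75
```

servo_tool(
  motion=[
    [0, 0, 12, 0, 0, 0],
    [0, 0, 40, 0, 0, 0],
    [0, 0, 80, 0, 0, 0],
    [0, 0, 110, 0, 0, 0.1],
    [0, 0, 120, 0, 0, 0.2],
  ],
)

```text
time_s: 10.6
position: [0.6036, 0.216, 0.3447]
orientation: [0.258, 1.55, -0.256]
contact_force: [0.1, -0.5, -1.3]
finger_gap: 0.295
```

servo_tool(
  motion=[
    [-3, -20, 0, 0, 0, 0.1],
    [-8, -55, 0, 0, 0, 0.2],
    [-14, -100, 0, 0, 0, 0.3],
    [-20, -140, 0, 0, 0, 0.4],
    [-24, -170, 0, 0, 0, 0.4],
  ],
)

```text
time_s: 11.22
position: [0.5791, 0.0444, 0.3456]
orientation: [-0.056, 1.564, 0.058]
contact_force: [-0.4, 0.3, -1.0]
finger_gap: 0.293
```

```bash
python3 -c "
from h import *
st()"
```

```text
t 11.22 p [579.1  44.4 345.6] jaw 94.16 axis [ 0.0063  0.0019 -1.    ] F [-0.4  0.3 -1. ] gap 0.293 q6 -1.63
```

servo_tool(
  motion=[
    [0, -8, -20, 0, 0, -0.008],
    [0, -16, -50, 0, 0, -0.008],
    [0, -16, -70, 0, 0, -0.008],
    [0, -16, -80, 0, 0, -0.008],
    [0, -16, -80, 0, 0, -0.008],
  ],
)

```text
time_s: 11.85
position: [0.579, 0.0291, 0.2648]
orientation: [-0.05, 1.565, 0.053]
contact_force: [-0.6, -0.1, -1.6]
finger_gap: 0.296
```

```bash
cat > fin.py <<'E'
from h import *
import sys
st()
s=sense();M=R.from_rotvec(s["orientation"]).as_matrix();g=s["position"]+.163*M[:,0];print("grasp pt",(g*1000).round(1))
zb=s["position"][2]-.2206+.004; print("cell base z nominal",zb.round(4))
A=[]
for n in("scene","side"):
    im,de,T=shot(n,n+sys.argv[1]);P=cloud(n,de,T);ok=(de>0)&(np.hypot(P[...,0]-g[0],P[...,1]-g[1])<.05)
    hd=lambda c:P[(de>0)&(np.hypot(P[...,0]-c[0],P[...,1]-c[1])<.06)&(P[...,2]>.07)&(P[...,2]<.09)]
    print(n,"heads",[np.round(cv2.minAreaRect((hd(c)[:,:2]*1000).astype(np.float32))[0],1) for c in((.48,.022),(.677,.035))])
    # lower clear part of the cell, below the fingers
    for z0,z1 in((zb+.004,zb+.028),):
        a=P[ok&(P[...,2]>z0)&(P[...,2]<z1)&(abs(P[...,0]-g[0])<.03)&(abs(P[...,1]-g[1])<.025)]
        if len(a)>10:print(n,"cell low",len(a),[np.round(x,1) for x in cv2.minAreaRect((a[:,:2]*1000).astype(np.float32))])
        A.append(a)
    b=P[ok&(P[...,2]>.012)&(abs(P[...,0]-g[0])<.025)&(abs(P[...,1]-g[1])<.02)]
    print(n,"lowest z pct",np.percentile(b[:,2],[0,1,2]).round(4))
a=np.vstack(A)
print("both",len(a),[np.round(x,1) for x in cv2.minAreaRect((a[:,:2]*1000).astype(np.float32))])
E
python3 fin.py 6
```

```text
t 11.85 p [579.   29.1 264.8] jaw 93.75 axis [ 0.0047  0.0021 -1.    ] F [-0.6 -0.1 -1.6] gap 0.296 q6 -1.65
grasp pt [579.8  29.5 101.8]
cell base z nominal 0.0482
scene heads [array([479.7,  39.5]), array([674.6,  33.9])]
scene cell low 128 [array([585.2,  38. ]), array([23. , 42.3]), np.float64(59.9)]
scene lowest z pct [0.045  0.0507 0.0535]
side heads [array([481.1,  22.3]), array([672.5,  30.1])]
side cell low 174 [array([573.1,  22.2]), array([25. , 43.6]), np.float64(56.9)]
side lowest z pct [0.0471 0.0502 0.0526]
both 302 [array([579. ,  29.4]), array([42.1, 29.7]), np.float64(0.9)]
```

servo_tool(
  motion=[
    [0, 0, -10, -0.004, 0.004, 0],
    [-0.3, -0.4, -20, -0.004, 0.004, 0],
    [-0.3, -0.4, -23, -0.004, 0.004, 0],
    [-0.3, -0.4, -23, -0.004, 0.004, 0],
    [-0.3, -0.4, -23, -0.004, 0.004, 0],
  ],
)

```text
time_s: 12.58
position: [0.5792, 0.0285, 0.2439]
orientation: [-0.053, 1.566, 0.049]
contact_force: [0.2, -0.2, -0.8]
finger_gap: 0.297
```

```bash
python3 fin.py 7; python3 - <<'E'
import cv2,numpy as np
a=[cv2.resize(cv2.imread(f"pics/{n}7.png")[y:y+130,x:x+170],None,fx=2.3,fy=2.3,interpolation=cv2.INTER_CUBIC) for n,x,y in(("scene",230,140),("side",260,120))]
cv2.imwrite("pics/fin7.png",np.hstack(a))
E
```

```text
t 12.57 p [579.2  28.5 243.9] jaw 93.73 axis [ 0.0042 -0.0021 -1.    ] F [ 0.2 -0.2 -0.8] gap 0.297 q6 -1.64
grasp pt [579.9  28.1  80.9]
cell base z nominal 0.0273
scene heads [array([475.1,  43. ]), array([674.6,  35.1])]
scene cell low 122 [array([583.7,  36.9]), array([23. , 44.2]), np.float64(64.4)]
scene lowest z pct [0.0269 0.0295 0.0324]
side heads [array([480.4,  21.7]), array([680.5,   7.7])]
side cell low 165 [array([572.3,  21.2]), array([26.4, 44.4]), np.float64(54.5)]
side lowest z pct [0.0233 0.0289 0.0312]
both 287 [array([578. ,  29.3]), array([44.7, 30.6]), np.float64(1.5)]
```

View pics/fin7.png

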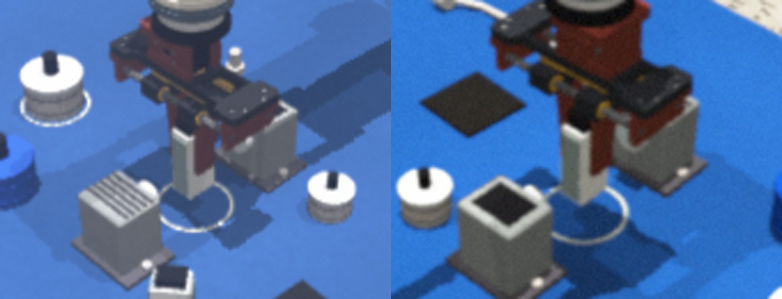

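The cell hangs upright between the heads over the ring, with its windows facing them and the fingers on the broad sides. A final trim of about 2 mm follows.

servo_tool(
  motion=[
    [-0.5, 0, -2.4, 0, 0.004, 0],
    [-0.5, 0, -2.4, 0, 0.004, 0],
    [-0.5, 0, -2.4, 0, 0.004, 0],
    [-0.5, 0, -2.4, 0, 0.004, 0],
    [-0.5, 0, -2.4, 0, 0.004, 0],
  ],
)

```text
time_s: 13.3
position: [0.5787, 0.0285, 0.2416]
orientation: [-0.053, 1.57, 0.05]
contact_force: [0.8, 0.6, -0.9]
finger_gap: 0.294
```

```bash
python3 fin.py 8; python3 tin.py 8 side | grep -v knob
```

```text
t 13.3 p [578.7  28.5 241.6] jaw 93.74 axis [ 5.0e-04 -2.1e-03 -1.0e+00] F [ 0.8  0.6 -0.9] gap 0.294 q6 -1.64
grasp pt [578.8  28.1  78.6]
cell base z nominal 0.025
scene heads [array([472.8,  48.9]), array([674.9,  35.7])]
scene cell low 126 [array([583.4,  35.2]), array([23.6, 42.8]), np.float64(58.6)]
scene lowest z pct [0.0224 0.0282 0.0303]
side heads [array([480.7,  21.3]), array([683.3,   5.1])]
side cell low 163 [array([571.8,  19.6]), array([21.2, 44.9]), np.float64(62.0)]
side lowest z pct [0.0234 0.0273 0.0295]
both 289 [array([577.1,  27.7]), array([44. , 28.5]), np.float64(2.8)]
t 13.4 p [578.7  28.5 241.6] jaw 93.74 axis [ 4.e-04 -2.e-03 -1.e+00] F [-0.  -0.2 -0.7] gap 0.295 q6 -1.64
side lid 854 [array([ 591.4, -221.8]), np.float64(39.2)] z 0.0519
side ring 216 [ 0.5919 -0.2214]
```

```bash
python3 -c "
from h import *
print(ticket.hand_in())"
```

```text
the job is handed in; nothing more can be done
None
```

I did both parts of the job and handed it in at about 13.5 s of the 58 s allowed. It reports no verdict.

- **Tin:** I slid the larger steel tin by its knob along the bench and let go of it on the outline. The last check put it within about 1 mm of centre, with its lid still at the same height.
- **Sight cell:** I picked up the cell on the pad by its broad faces, with the jaws closing to 26 mm. It is held upright between the lenses with its underside about 25 mm off the bench. It is within about 1 mm of the middle of the light path, and its windows are lined up to within about 1°.
- **Checks that disagreed:** In the last views the gripper partly hid one head and the cell. Each camera's own fit of the cell or of the heads was therefore off. I relied on the combined fit, the gripper's own pose and the earlier unobstructed measurement of the checker.
- **Loose fittings:** I planned the moves to stay clear of them. I did not measure them again at the end.

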